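# Tip the axle shafts into the V-trough

### The arm

A 7-joint arm with a two-finger parallel gripper is mounted at the origin on the work surface. World frame = base frame: x ahead of the robot, y to its left, z up, the work surface at z = 0. Lengths are in m, angles in rad, forces in N, time in s.
With the tool pointing down it reaches from about 0.35 to 0.9 m from the base axis. Payload 7.2 kg.
Tool frame: the origin (TCP) lies on the centre line of the jaws, within the pads' length; the fingertips stand tip_reach ahead of it and the grasp point (between the pads) is the TCP (tip_reach is the distance from the TCP to the fingertips, in m); z points along the fingers, y is the line along which they close (so a half turn about z gives the same grasp; the last joint's range is limited). The gripper opens to 85 mm and grips with 20 to 120 N. Pads are 22 mm wide; open, the fingers measure 114 mm over their backs; the gripper's body (76 mm by 85 mm) begins 54 mm behind the grasp point. The pads swing forward as they close: fully open they stand 13 mm farther back than shut.
Start: joints at [1.234, 0.411, -0.013, 1.596, 0.006, 1.134, -0.082], TCP at [0.166, -0.603, 0.25] pointing down, gripper open.
Joint ranges: [-2.95, 2.95], [-0.29, 1.99], [-1.47, 1.44], [0.14, 2.54], [-1.03, 4.17], [0.13, 1.85], [-2.86, 2.86]. Speed limits (rad/s): [2.39, 2.39, 3.01, 3.01, 3.14, 3.14, 3.14].

### API

Orientations are given as a 3x3 rotation matrix whose columns are the frame's x, y, z axes.
In Python, from cell import * gives the robot as it stands.
- The arm moves only by the shell command python3 -m crank 'ROWS' [FORCE]. ROWS is JSON, a list of rows, each a list of 3 entries, a list of its own where there are three numbers: the finger opening in cm, from 0 to 8.54, then the shift along the tool's x, y, z in cm, then the turn, a rotation vector about the tool's x, y, z in rad. In form: [[jaw, [dx, dy, dz], [ax, ay, az]], ...]. A call has 1 to 20 rows; each row shifts and turns the commanded pose from where the row before left it, along the tool's axes as they then stand; what a row does not reach is not made up. A row lasts 1/8 s, in which the tool goes at most 62.5 mm and 10.7 degrees, less where a joint would pass 70% of its speed; a pose out of reach is approached as far as the arm can. A call with a gripper value outside its range is refused whole. The fingers move at their own pace and stop on an object; FORCE is the grip in N (left out, the last holds). Time passes only in rows, so rows that do not move let the fingers close. It gives the time, the measured TCP pose, the force, the opening and the grip force at its end, in the units of the state.
- observe(): the state, without advancing time (a new reading comes with each control period).
- capture(name): name is "side" or "top"; returns a dict with "image" (420x560x3 uint8, red, green, blue), "z_map" (420x560 float32, m along the optical axis (not along the pixel's ray), 0 where there is no reading), "fovy" (degrees; the focal length in pixels is half the picture's height over the tangent of half this angle, whatever the lens; pixels are square), "cx", "cy" (the principal point, pixels), "R" (3x3) and "t" (3): a world point X has camera coordinates R X + t. Camera axes: x right, y down, z forward; pixel columns grow to the right and rows downward; lengths in m; the calibration is good to about 2 mm. A picture is of the moment at which its call begins.
- hand_in(): hands the job in; it is judged then, once.
The state is a dict: "clock": time; "q": joint angles; "qd": joint speeds; "joint_torque": joint torques, N m; "tool_pos": TCP position; "tool_rot": TCP orientation; "contact_force": force on the tool from outside, world axes, zero at the start; "wrist_torque": the same for the moment, N m; "width": finger opening in m; "finger_force": force on a finger pad.
Only numpy, scipy, OpenCV 4.12 (cv2) and the standard library are available. Lean on these libraries where they do the work, as an engineer would, in place of code of your own. Each camera call takes 0.05 s, during which the arm holds its last target. There are 200 camera calls.

### The job

Lift the two-bay pan by its fin with both steel axle shafts in it, hold it over the V-shaped trough (not the flat-floored channel) and tip it, so that both shafts end up lying end to end along the bottom of the V. Then stand the empty pan upright on the table and let go; leave the funnel, the ride-height gauge and the wheelie bar where they are.

Things in the scene. Friction and masses are not known exactly. Their poses are not given: they have to be found in the camera images.
- pan_grip (a point): Grip point on the fin of the loose black plastic pan (160 g), 70 mm above its underside, mid-pan. z up, -x to the open front lip, which faces roughly to the robot. Pan 70 mm in x, 140 in y; side walls 36 high, back 22. Upright fin 12 thick (y), 36 long (x), top at 85; it parts two bays, 60 wide. Lip at x = -35, 16 above the underside; the side walls reach down to the underside there.
- shaft_a_mid (a point): Centre of a steel axle shaft, a plain round bar 10 mm thick, 50 mm long (31 g) along its y axis. It starts lying across the pan's +y bay against the back wall: the floor falls 10 degrees from lip to back. Tipped lip-down the shafts start to roll at about 11 degrees and roll out over the lip; 25 degrees empties the pan.
- shaft_b_mid (a point): Centre of the other, identical shaft, which starts in the pan's -y bay.
- fold (a point): Middle of the inner bottom line of the fixed aluminium V-trough, 10 mm above the table; y along it, x level across, roughly away from the robot, z up. Sides rise at 45 degrees to 45 mm above the table, 35 mm either side; 180 mm long inside, end plates as high. A shaft in it has its centre 7 mm above the fold. Trough, pan and a flat-floored channel of like size stand in a row, in any order.
- funnel: Bystander: brass funnel standing mouth down, 76 mm across, 90 mm high, loose; origin at the centre of its underside.
- gauge: Bystander: white plastic stepped ride-height gauge, 90 mm long (y), 30 mm wide, up to 24 mm high, loose; origin at the centre of its underside.
- wheelie: Bystander: red aluminium wheelie bar frame with two small wheels, 120 mm long (y), 82 mm wide, 24 mm high, loose; origin at the centre of its underside.

How it is judged:
On the way, in this order (a step that is already met when the one before it is completed fails the run):
1. the pan is lifted at least 30 mm clear of the table with both shafts in it (height (world z) of pan_grip above 0.1 m and distance between each of shaft_a_mid, shaft_b_mid and pan_grip below 0.1 m), for 0.1 s.
2. the pan is tipped by more than 12 degrees with its fin within 120 mm (level) of the middle of the fold (angle between pan_grip's own z axis and vertical above 0.2 rad and horizontal distance between pan_grip and fold below 0.12 m), for 0.1 s.
At the end, for the whole second after the job is handed in: Both shafts lie in the V-trough between its end plates, each with its centre within 8 mm sideways of the fold and 2 to 13 mm above it and within 10 degrees of its direction; the pan stands on the table (grip point 62 to 78 mm high), within 10 degrees of upright (x of shaft_a_mid in the frame of fold between -0.008 and 0.008 m and y of shaft_a_mid in the frame of fold between -0.09 and 0.09 m and z of shaft_a_mid in the frame of fold between 0.002 and 0.013 m and angle between the y axis of each of shaft_a_mid, shaft_b_mid and the y axis of fold, either way round below 0.175 rad and x of shaft_b_mid in the frame of fold between -0.008 and 0.008 m and y of shaft_b_mid in the frame of fold between -0.09 and 0.09 m and z of shaft_b_mid in the frame of fold between 0.002 and 0.013 m and angle between pan_grip's own z axis and vertical below 0.175 rad and height (world z) of pan_grip between 0.062 and 0.078 m); the robot touches nothing.
It fails at once if the brass funnel is shifted by more than 30 mm (distance of funnel from where it was at the start of the episode above 0.03 m).
It fails at once if the white ride-height gauge is shifted by more than 30 mm (distance of gauge from where it was at the start of the episode above 0.03 m).
It fails at once if the red wheelie bar is shifted by more than 30 mm (distance of wheelie from where it was at the start of the episode above 0.03 m).
It also fails if it takes over 58 s, if anything falls off the work surface, if the arm or the gripper's body presses on something with over 40 N, if the wrist force passes 120 N, or if a joint passes its speed limit or range.

## Working session

There is one attempt and no reset: what is moved stays moved. The work goes in short steps, Python scripts to look and compute and a shell command to move; the robot and the scene stay as the last step left them, time stands still between calls to the robot, and variables do not carry over. Pictures are saved under pics/ and viewed, at most 10 in all, crops included, and the job is handed in when it is done.

```bash
ls; mkdir -p pics
python3 - <<'E'
from cell import *
import cv2,numpy as np
s=observe();print(s['clock'],s['tool_pos'],np.round(s['tool_rot'],3),s['width']); 
try: print(tip_reach)
except Exception as e: print(e)
for n in("side","top"):
    c=capture(n);cv2.imwrite(f"pics/{n}0.png",c["image"][:,:,::-1]);np.savez(f"{n}0.npz",**c)
    print(n,c['fovy'],c['cx'],c['cy'],np.round(c['R'],3),c['t'],-c['R'].T@c['t'])
E
```

```text
pics
0.0 [ 0.16582075 -0.60212305  0.24943812] [[ 0.964  0.266 -0.001]
 [ 0.266 -0.964  0.002]
 [-0.    -0.002 -1.   ]] 0.08517841861364114
0.019
side 51.92297303162258 273.1114555422317 213.22962519594043 [[-0.999 -0.046 -0.021]
 [-0.007  0.541 -0.841]
 [ 0.049 -0.84  -0.541]] [0.63611799 0.06576892 1.01995217] [0.5853413  0.85007251 0.61969863]
top 56.540766493708574 285.50230532217245 202.6761496496728 [[ 0.007 -1.     0.007]
 [-0.986 -0.008 -0.165]
 [ 0.165 -0.005 -0.986]] [-0.00910596  0.64244014  0.68576515] [ 5.20258366e-01 -3.54898588e-04  7.82570892e-01]
```

View pics/top0.png

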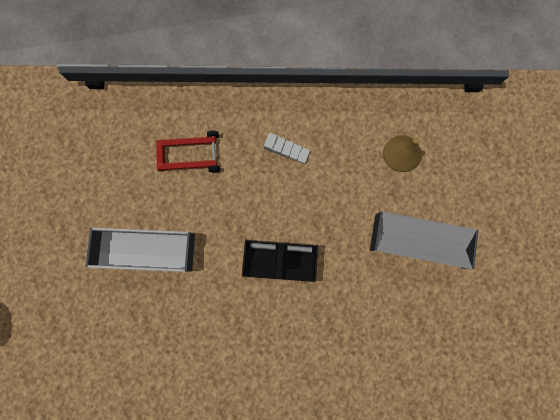

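View pics/side0.png

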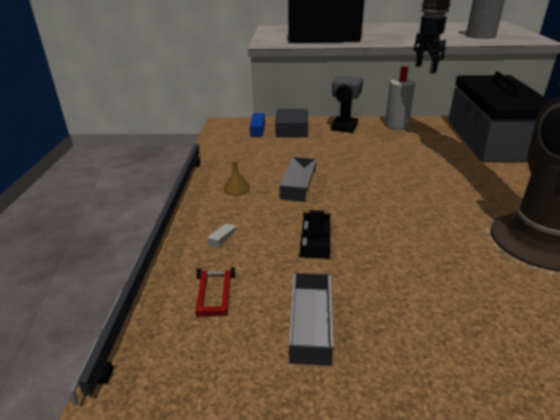

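The top view shows the flat channel at left (140,250), the pan at (281,260) with its lip toward the robot and shafts at (263,246) and (299,249), and the probable V at right (425,241). The bystanders lie behind this row. I'll check with depth.

```bash
cat > h.py <<'E'
import numpy as np,cv2
def cloud(c):
    f=210/np.tan(np.radians(float(c['fovy'])/2)); z=c['z_map']
    v,u=np.mgrid[0:420,0:560]
    p=np.stack([(u-c['cx'])/f*z,(v-c['cy'])/f*z,z],-1)
    P=(p-c['t'])@c['R']; P[z==0]=np.nan; return P
E
python3 - <<'E'
from h import *
np.set_printoptions(precision=3,suppress=True)
P=cloud(np.load('top0.npz'))
print("table z",np.nanmedian(P[320:400,100:500,2]))
for n,(r0,r1,c0,c1) in dict(right=(205,275,365,485),left=(222,276,82,200),pan=(234,288,236,326)).items():
    Q=P[r0:r1,c0:c1].reshape(-1,3);Q=Q[Q[:,2]>0.009]
    (cx,cy),wh,a=cv2.minAreaRect(Q[:,:2].astype(np.float32)); print(n,cx,cy,wh,a,Q[:,2].max())
print("right column profile")
for u in(400,425,450): print(u,[tuple(np.round(P[v,u],3)) for v in range(212,270,5)])
print("left"); print([tuple(np.round(P[v,140],3)) for v in range(228,274,5)])
# pan: fin
Q=P[234:288,236:326].reshape(-1,3);F=Q[Q[:,2]>0.075];print(len(F),F.min(0),F.max(0),F.mean(0))
r=cv2.minAreaRect(F[:,:2].astype(np.float32));print(r)
E
python3 - <<'E'
import cv2
i=cv2.imread('pics/top0.png')
cv2.imwrite('pics/crop1.png',cv2.resize(i[205:295,235:485],(750,270),interpolation=cv2.INTER_CUBIC))
E
```

```text
table z 0.0007247071040377642
right 0.5759022831916809 -0.27096349000930786 (0.18947744369506836, 0.07678670436143875) 79.35238647460938 0.049053331139641144
left 0.5539720058441162 0.2718087434768677 (0.18918286263942719, 0.07403337210416794) 87.87728118896484 0.049070003489268
pan 0.5353076457977295 0.005705229938030243 (0.1400914192199707, 0.07067617774009705) 86.12678527832031 0.08828643035223056
right column profile
400 [(np.float64(0.634), np.float64(-0.237), np.float64(0.0)), (np.float64(0.618), np.float64(-0.224), np.float64(0.042)), (np.float64(0.609), np.float64(-0.225), np.float64(0.036)), (np.float64(0.601), np.float64(-0.227), np.float64(0.028)), (np.float64(0.592), np.float64(-0.229), np.float64(0.021)), (np.float64(0.583), np.float64(-0.232), np.float64(0.011)), (np.float64(0.572), np.float64(-0.228), np.float64(0.023)), (np.float64(0.562), np.float64(-0.225), np.float64(0.032)), (np.float64(0.552), np.float64(-0.221), np.float64(0.043)), (np.float64(0.544), np.float64(-0.233), np.float64(0.002)), (np.float64(0.534), np.float64(-0.233), np.float64(-0.001)), (np.float64
[... 1557 characters left out ...]
oat64(0.587), np.float64(0.285), np.float64(0.004)), (np.float64(0.577), np.float64(0.283), np.float64(0.006)), (np.float64(0.567), np.float64(0.282), np.float64(0.007)), (np.float64(0.558), np.float64(0.282), np.float64(0.005)), (np.float64(0.548), np.float64(0.281), np.float64(0.007)), (np.float64(0.538), np.float64(0.281), np.float64(0.004)), (np.float64(0.528), np.float64(0.281), np.float64(0.004)), (np.float64(0.519), np.float64(0.265), np.float64(0.046)), (np.float64(0.509), np.float64(0.28), np.float64(0.001))]
136 [ 0.519 -0.     0.082] [0.554 0.012 0.088] [0.535 0.006 0.085]
((0.5358574986457825, 0.005731532350182533), (0.011784005910158157, 0.035181641578674316), 85.64675903320312)
```

View pics/crop1.png

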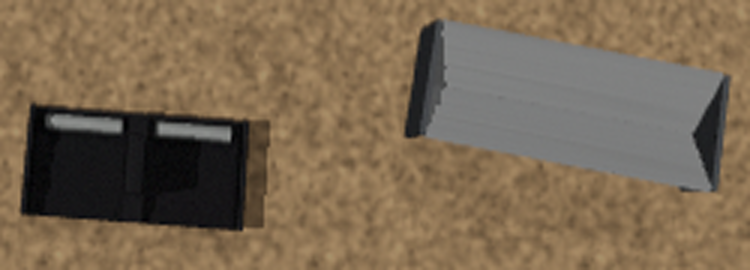

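The right one is the V: fold centre is about (0.576, -0.271), yaw -10.6°. The pan's fin is at about (0.5355, 0.0057), yaw -4°. I'll move above the fin.

```bash
python3 -m crank '[[8.54,[0,0,0],[0,0,0.113]],[8.54,[0,0,0],[0,0,0.113]],[8.54,[0,0,0],[0,0,0.113]],[8.54,[1.2,-2.2,0],[0,0,0]],[8.54,[2.2,-4.3,0],[0,0,0]],[8.54,[2.2,-4.3,0],[0,0,0]],[8.54,[2.2,-4.3,0],[0,0,0]],[8.54,[2.2,-4.3,0],[0,0,0]],[8.54,[2.2,-4.3,0],[0,0,0]],[8.54,[2.2,-4.3,0],[0,0,0]],[8.54,[2.2,-4.3,0],[0,0,0]],[8.54,[2.2,-4.3,0],[0,0,0]],[8.54,[2.2,-4.3,1],[0,0,0]],[8.54,[2.2,-4.3,2],[0,0,0]],[8.54,[2.2,-4.3,2],[0,0,0]],[8.54,[2.2,-4.3,2],[0,0,0]],[8.54,[2.2,-4.3,2],[0,0,0]],[8.54,[2.2,-4.3,2],[0,0,0]],[8.54,[0.6,-0.9,0],[0,0,0]],[8.54,[0,0,0],[0,0,0]]]' 60
cat > to.py <<'E'
import sys,numpy as np
from cell import *
# usage: to.py x y z yaw_deg -> shift in tool cm, turn
x,y,z,w=map(float,sys.argv[1:]);s=observe();R=np.array(s['tool_rot']);p=np.array(s['tool_pos'])
w=np.radians(w);c,d=np.cos(w),np.sin(w)
T=np.array([[c,d,0],[d,-c,0],[0,0,-1]])
import cv2
print(s['clock'],p.round(4),'yaw',np.degrees(np.arctan2(R[1,0],R[0,0])).round(2),'shift cm',(R.T@(np.array([x,y,z])-p)*100).round(2),'turn',cv2.Rodrigues(R.T@T)[0].ravel().round(3),'w',s['width'],s['contact_force'],'q',np.round(s['q'],2))
E
python3 to.py .5355 .0057 .07 -4
python3 - <<'E'
from cell import *
import cv2,numpy as np
from h import *
np.set_printoptions(precision=4,suppress=True)
c=capture("side");P=cloud(c);cv2.imwrite("pics/s1.png",cv2.resize(c['image'][160:280,230:390,::-1],(800,600),interpolation=cv2.INTER_CUBIC))
E
```

```text
clock: 2.6
tool_pos: [0.5355, 0.0063, 0.14]
tool_rot: [[0.998, -0.069, -0.001], [-0.069, -0.998, -0.0], [-0.001, 0.0, -1.0]]
contact_force: [-0.3, -1.0, 0.0]
width: 0.0856
finger_force: 0.0
2.6 [0.5355 0.0063 0.14  ] yaw -3.95 shift cm [0.01 0.06 7.  ] turn [0.    0.001 0.001] w 0.08558405119782478 [-0.291125   -0.98727257  0.00606318] q [ 0.17  0.41 -0.35  1.91  0.18  0.85 -1.91]
```

View pics/s1.png

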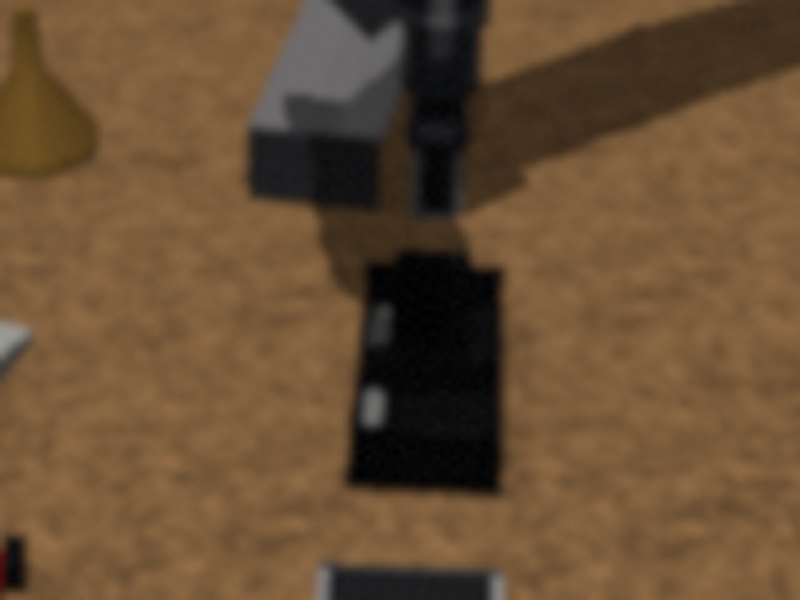

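The fingers at (433,215) are centred over the fin top at (432,255). Descending and gripping.

```bash
python3 -m crank '[[8.54,[0,0.05,2],[0,0,0]],[8.54,[0,0,2],[0,0,0]],[8.54,[0,0,2],[0,0,0]],[8.54,[0,0,1],[0,0,0]],[8.54,[0,0,0],[0,0,0]],[4,[0,0,0],[0,0,0]],[3,[0,0,0],[0,0,0]],[2,[0,0,0],[0,0,0]],[1.5,[0,0,0],[0,0,0]],[0.8,[0,0,0],[0,0,0]],[0.8,[0,0,0],[0,0,0]],[0.8,[0,0,0],[0,0,0]],[0.8,[0,0,0],[0,0,0]],[0.5,[0,0,0],[0,0,0]],[0.5,[0,0,0],[0,0,0]]]' 60
```

```text
clock: 4.53
tool_pos: [0.5357, 0.0057, 0.0706]
tool_rot: [[0.998, -0.07, 0.0], [-0.07, -0.998, 0.0], [0.0, -0.0, -1.0]]
contact_force: [0.1, 1.0, 4.9]
width: 0.0116
finger_force: 59.3
```

```bash
python3 -m crank '[[0.5,[0,0,-0.5],[0,0,0]],[0.5,[0,0,-1],[0,0,0]],[0.5,[0,0,-1.5],[0,0,0]],[0.5,[0,0,-1.5],[0,0,0]],[0.5,[0,0,-1.5],[0,0,0]],[0.5,[0,0,-1.5],[0,0,0]],[0.5,[0,0,-1],[0,0,0]],[0.5,[0,0,-0.5],[0,0,0]],[0.5,[0,0,0],[0,0,0]]]' 60
python3 to.py .628 -.281 .16 -10.6
python3 - <<'E'
from h import *
P=cloud(np.load('top0.npz'))
Q=P[130:175,378:428].reshape(-1,3)
for z in(.008,.02,.04,.055,.07):
    F=Q[Q[:,2]>z];print(z,len(F),F.min(0).round(3),F.max(0).round(3))
E
```

```text
clock: 5.65
tool_pos: [0.5356, 0.0055, 0.1604]
tool_rot: [[0.998, -0.07, 0.0], [-0.07, -0.998, -0.0], [0.0, 0.0, -1.0]]
contact_force: [0.5, 1.0, -3.7]
width: 0.011
finger_force: 58.4
5.65 [0.5356 0.0055 0.1604] yaw -4.03 shift cm [11.23 27.93  0.04] turn [ 0.    -0.     0.115] w 0.011048447547584096 [ 0.50569303  0.96554272 -3.68332156] q [ 0.18  0.39 -0.35  1.89  0.17  0.89 -1.9 ]
0.008 1056 [ 0.719 -0.28   0.008] [ 0.794 -0.206  0.093]
0.02 731 [ 0.724 -0.275  0.02 ] [ 0.788 -0.213  0.093]
0.04 268 [ 0.739 -0.26   0.04 ] [ 0.773 -0.226  0.093]
0.055 122 [ 0.747 -0.251  0.055] [ 0.763 -0.234  0.093]
0.07 80 [ 0.748 -0.25   0.07 ] [ 0.762 -0.236  0.093]
```

```bash
python3 -m crank '[[0.5,[0.33,0.82,0],[0,0,0]],[0.5,[0.66,1.64,0],[0,0,0]],[0.5,[0.66,1.64,0],[0,0,0]],[0.5,[0.66,1.64,0],[0,0,0]],[0.5,[0.66,1.64,0],[0,0,0]],[0.5,[0.66,1.64,0],[0,0,0]],[0.5,[0.66,1.64,0],[0,0,0]],[0.5,[0.66,1.64,0],[0,0,0]],[0.5,[0.66,1.64,0],[0,0,0]],[0.5,[0.66,1.64,0],[0,0,0]],[0.5,[0.66,1.64,0],[0,0,0]],[0.5,[0.66,1.64,0],[0,0,0]],[0.5,[0.66,1.64,0],[0,0,0]],[0.5,[0.66,1.64,0],[0,0,0]],[0.5,[0.66,1.64,0],[0,0,0]],[0.5,[0.66,1.64,0],[0,0,0]],[0.5,[0.66,1.64,0],[0,0,0]],[0.5,[0.33,0.82,0],[0,0,0]],[0.5,[0,0,0],[0,0,0.058]],[0.5,[0,0,0],[0,0,0.057]]]' 60
python3 -m crank '[[0.5,[0,0,0],[0,0,0]]]' 60 >/dev/null
python3 to.py .628 -.281 .126 -10.6
python3 - <<'E'
from cell import *
import cv2,numpy as np
from h import *
c=capture("top");P=cloud(c);np.savez('top2.npz',**c);d=capture("side")
cv2.imwrite("pics/t2.png",np.vstack([cv2.resize(c['image'][170:290,340:500,::-1],(400,300)),cv2.resize(d['image'][100:220,240:400,::-1],(400,300))]))
E
```

```text
clock: 8.15
tool_pos: [0.6279, -0.2804, 0.1601]
tool_rot: [[0.983, -0.186, -0.0], [-0.186, -0.983, 0.001], [-0.0, -0.0, -1.0]]
contact_force: [0.3, 1.5, -2.4]
width: 0.0115
finger_force: 58.5
8.275 [ 0.628  -0.2802  0.1603] yaw -10.56 shift cm [0.01 0.08 3.43] turn [-0.     0.     0.001] w 0.011565138023639673 [-0.94726885 -0.70155426 -2.59303761] q [ 0.5   0.61 -0.24  1.51  0.16  1.04 -1.52]
```

View pics/t2.png

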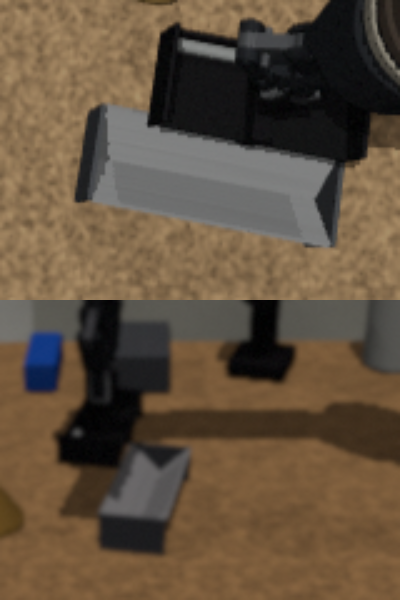

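Both shafts are still in the pan, which is level and parallel to the V, with its lip over the far half. Now I'll lower it and tip slowly about the lip.

```bash
python3 -m crank '[[0.5,[0,0.08,0.7],[0,0,0]],[0.5,[0,0,1.1],[0,0,0]],[0.5,[0,0,1.0],[0,0,0]],[0.5,[0,0,0.6],[0,0,0]],[0.5,[-0.288,0,-0.176],[0,0.0524,0]],[0.5,[-0.288,0,-0.176],[0,0.0524,0]],[0.5,[-0.288,0,-0.176],[0,0.0524,0]],[0.5,[-0.095,0,-0.06],[0,0.0175,0]],[0.5,[-0.095,0,-0.06],[0,0.0175,0]],[0.5,[-0.095,0,-0.06],[0,0.0175,0]],[0.5,[-0.095,0,-0.06],[0,0.0175,0]],[0.5,[-0.095,0,-0.06],[0,0.0175,0]],[0.5,[-0.095,0,-0.06],[0,0.0175,0]],[0.5,[-0.095,0,-0.06],[0,0.0175,0]],[0.5,[-0.095,0,-0.06],[0,0.0175,0]],[0.5,[-0.095,0,-0.06],[0,0.0175,0]],[0.5,[-0.095,0,-0.06],[0,0.0175,0]],[0.5,[-0.095,0,-0.06],[0,0.0175,0]],[0.5,[0,0,0],[0,0,0]],[0.5,[0,0,0],[0,0,0]]]' 60
python3 - <<'E'
from cell import *
import cv2,numpy as np
c=capture("top");d=capture("side")
cv2.imwrite("pics/t3.png",np.vstack([cv2.resize(c['image'][170:290,340:500,::-1],(400,300)),cv2.resize(d['image'][100:220,240:400,::-1],(400,300))]))
E
```

```text
clock: 10.88
tool_pos: [0.6077, -0.2776, 0.1352]
tool_rot: [[0.923, -0.184, 0.337], [-0.173, -0.983, -0.063], [0.343, 0.0, -0.939]]
contact_force: [0.4, 0.4, -1.8]
width: 0.011
finger_force: 58.7
```

View pics/t3.png

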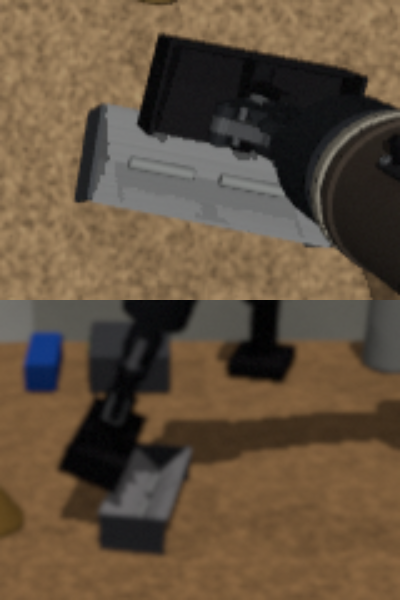

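Both shafts lie end to end in the V, at (162,168) and (250,184) in the upper view. I'll rise, level the pan and go back.

```bash
python3 -m crank '[[0.5,[0.3,0,-0.8],[0,0,0]],[0.5,[0.5,0,-1.4],[0,0,0]],[0.5,[0.5,0,-1.4],[0,0,0]],[0.5,[0.4,0,-1.1],[0,0,0]],[0.5,[0,0,0],[0,-0.0874,0]],[0.5,[0,0,0],[0,-0.0874,0]],[0.5,[0,0,0],[0,-0.0874,0]],[0.5,[0,0,0],[0,-0.0874,0]],[0.5,[0,0,0],[0,0,-0.115]],[0.5,[0,0,0],[0,0,0]]]' 60
python3 to.py .5357 .0057 .0712 -4
```

```text
clock: 12.22
tool_pos: [0.6077, -0.2774, 0.1853]
tool_rot: [[0.998, -0.071, 0.001], [-0.071, -0.998, 0.0], [0.001, -0.0, -1.0]]
contact_force: [0.2, 0.1, -1.0]
width: 0.011
finger_force: 58.6
12.225 [ 0.6077 -0.2774  0.1853] yaw -4.05 shift cm [ -9.18 -27.73  11.41] turn [-0.    -0.001 -0.001] w 0.011016833054797798 [ 0.19198864  0.07023103 -1.02428295] q [ 0.55  0.56 -0.29  1.54  0.17  1.07 -1.42]
```

```bash
python3 -m crank '[[0.5,[-0.46,-1.39,0],[0,0,0]],[0.5,[-0.92,-2.77,0],[0,0,0]],[0.5,[-0.92,-2.77,0],[0,0,0]],[0.5,[-0.92,-2.77,0],[0,0,0]],[0.5,[-0.92,-2.77,0],[0,0,0]],[0.5,[-0.92,-2.77,0],[0,0,0]],[0.5,[-0.92,-2.77,0],[0,0,0]],[0.5,[-0.92,-2.77,0],[0,0,0]],[0.5,[-0.92,-2.77,0],[0,0,0]],[0.5,[-0.92,-2.77,0],[0,0,0]],[0.5,[-0.46,-1.39,0],[0,0,0]],[0.5,[0,0,1.5],[0,0,0]],[0.5,[0,0,2],[0,0,0]],[0.5,[0,0,2],[0,0,0]],[0.5,[0,0,2],[0,0,0]],[0.5,[0,0,1.5],[0,0,0]],[0.5,[0,0,1],[0,0,0]],[0.5,[0,0,0.5],[0,0,0]],[0.5,[0,0,0.5],[0,0,0]],[0.5,[0,0,0],[0,0,0]]]' 60
python3 to.py .5357 .0057 .0708 -4
```

```text
clock: 14.72
tool_pos: [0.5351, 0.0055, 0.0749]
tool_rot: [[0.998, -0.07, 0.0], [-0.07, -0.998, -0.0], [0.0, 0.0, -1.0]]
contact_force: [-0.2, -0.1, -1.5]
width: 0.011
finger_force: 58.8
14.725 [0.5351 0.0055 0.0749] yaw -4.02 shift cm [ 0.06 -0.03  0.41] turn [ 0. -0. -0.] w 0.011032177158762946 [-0.19375936 -0.09939227 -1.48542346] q [ 0.16  0.51 -0.34  1.96  0.25  0.72 -1.97]
```

```bash
python3 -m crank '[[0.5,[0,0,0.2],[0,0,0]],[0.5,[0,0,0.15],[0,0,0]],[0.5,[0,0,0.05],[0,0,0]],[0.5,[0,0,0],[0,0,0]]]' 60
```

```text
clock: 15.22
tool_pos: [0.5351, 0.0055, 0.071]
tool_rot: [[0.998, -0.07, 0.0], [-0.07, -0.998, -0.0], [0.0, 0.0, -1.0]]
contact_force: [0.3, -0.1, -1.6]
width: 0.0114
finger_force: 58.8
```

```bash
python3 -m crank '[[0.5,[0,0,0.05],[0,0,0]],[0.5,[0,0,0],[0,0,0]],[2,[0,0,0],[0,0,0]],[3,[0,0,0],[0,0,0]],[5,[0,0,0],[0,0,0]],[7,[0,0,0],[0,0,0]],[7,[0,0,0],[0,0,0]],[7,[0,0,-1],[0,0,0]],[7,[0,0,-3],[0,0,0]],[7,[0,0,-4],[0,0,0]],[7,[0,0,-4],[0,0,0]],[7,[-5,0,-3],[0,0,0]],[7,[-5,0,0],[0,0,0]],[7,[-3,0,0],[0,0,0]],[7,[0,0,0],[0,0,0]]]' 60
python3 - <<'E'
from cell import *
import cv2,numpy as np
from h import *
c=capture("top");P=cloud(c);np.savez('top4.npz',**c);d=capture("side");e=np.load('side0.npz')
cv2.imwrite("pics/t4.png",np.vstack([cv2.resize(c['image'][120:290,140:500,::-1],(760,300)),cv2.resize(d['image'][140:300,180:400,::-1],(412,300)).copy() if 0 else cv2.resize(d['image'][140:290,100:480,::-1],(760,300))]))
Q=P[225:290,230:330].reshape(-1,3);F=Q[(Q[:,2]>.075)&(Q[:,2]<.1)];print(len(F),F.mean(0).round(3),F[:,2].max())
E
```

```text
clock: 17.1
tool_pos: [0.4037, 0.0145, 0.2213]
tool_rot: [[0.998, -0.07, 0.001], [-0.07, -0.998, -0.001], [0.001, 0.001, -1.0]]
contact_force: [0.9, -1.0, -0.0]
width: 0.0702
finger_force: 0.0
134 [0.535 0.004 0.085] 0.0889146843421579
```

View pics/t4.png

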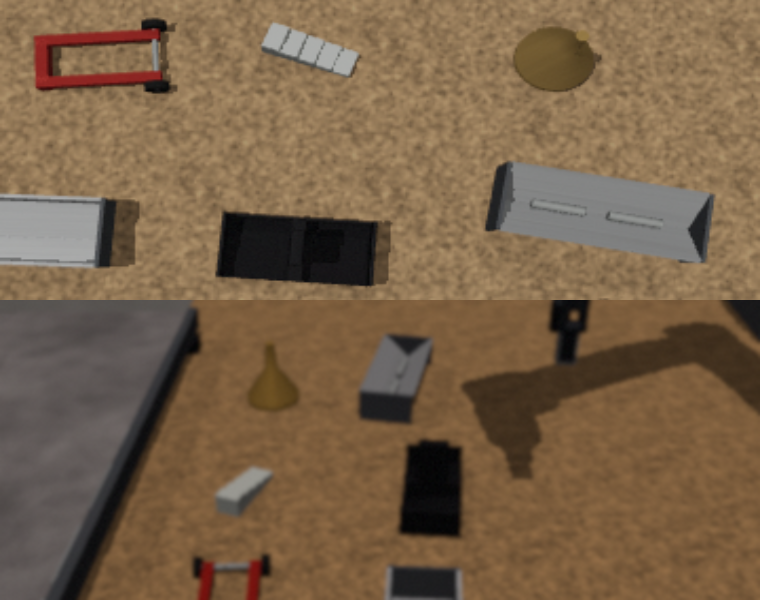

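The pan stands upright and empty at (297,248). Both shafts lie along the fold at (560,208) and (635,220), and the bystanders haven't moved. Handing in.

```bash
python3 -c "
from cell import *
print(hand_in())"
```

```text
the job is handed in; nothing more can be done
None
```

I handed the job in at about 17 s: both shafts lie end to end along the bottom of the V-trough, the empty pan stands upright and released, and the funnel, gauge and wheelie bar look unmoved in the last pictures; the hand-in returned no verdict.

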